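# Shut up the loaded instrument steriliser with the fingertips

### The arm

A 6-joint arm with a two-finger parallel gripper is mounted at the origin on a cart in front of the work surface, level with it; the furniture and walls round the work are solid. World frame = base frame: x ahead of the robot, y to its left, z up, the work surface at z = 0. Lengths are in m, angles in rad, forces in N, time in s.
With the tool pointing down it reaches from about 0.25 to 0.725 m from the base axis. Payload 4 kg.
Tool frame: the origin (TCP) lies on the centre line of the jaws, within the pads' length; the fingertips stand 17 mm ahead of it and the grasp point (between the pads) lies 2 mm behind it; z points along the fingers, y is the line along which they close (so a half turn about z gives the same grasp; the last joint's range is limited). The gripper opens to 85 mm and grips with 20 to 120 N. Pads are 22 mm wide; open, the fingers measure 114 mm over their backs; the gripper's body (76 mm by 85 mm) begins 54 mm behind the grasp point. The pads swing forward as they close: fully open they stand 13 mm farther back than shut.
Start: joints at [-1.137, 0.241, 0.005, 1.335, 0, 1.571], TCP at [0.21, -0.454, 0.248] pointing down, gripper open.
Joint ranges: [-2.72, 2.72], [-1.05, 1.87], [-1.09, 1.28], [-1.99, 2.15], [-1.42, 1.44], [-3.14, 3.14]. Speed limits (rad/s): [2.79, 2.79, 3.14, 3.14, 3.14, 3.14].

### API

Orientations are given as a unit quaternion [x, y, z, w].
In Python, from workcell import get_obs, imaging, order gives the robot as it stands.
- The arm moves only by the tool apply_moves, never from a script. Its argument "targets" is a list that holds one entry, the list of rows, each a list of 5 numbers: the shift along the world's x, y, z in units of 40 mm (1.0 is 40 mm), then the turn about the world's z in degrees, then the gripper command: -1 is shut, 1 is fully open, values between are in proportion. In form: [[[dx, dy, dz, turn, fingers], ...]]. A call has 1 to 8 rows; each row shifts and turns the commanded pose from where the row before left it; what a row does not reach is not made up. A row lasts 1/12 s, in which the tool goes at most 41.7 mm and 7.16 degrees, less where a joint would pass 70% of its speed; a pose out of reach is approached as far as the arm can. A call is refused whole if a number of a shift passes 1 or a number of a turn 7.16, either way. A call with a gripper value outside its range is refused whole. The fingers move at their own pace and stop on an object; the grip force is fixed at half the most. Time passes only in rows, so rows that do not move let the fingers close. It gives the time, the measured TCP pose, the force, the opening and the grip force at its end, in the units of the state.
- get_obs(): the state, without advancing time (a new reading comes with each control period).
- imaging.camera(name): name is "scene" or "top" or "wrist"; returns (picture, depth): 420x560x3 uint8, blue, green, red; 420x560 float32, m along the optical axis (not along the pixel's ray), 0 where there is no reading.
- imaging.get_calibration(name): a dict with "camera_matrix" (3x3 intrinsics, pixels), "k1" (the pictures are not rectified: a ray, as slopes to the right and down, at radius r is drawn at 1 + k1 r^2 times it, then the intrinsics apply), "eye" and "rotation" of the camera in the world; the wrist camera has in their place "hand_eye" (4x4, takes a point from camera to tool coordinates, whose origin is the TCP and whose axes are the flange's). Camera axes: x right, y down, z forward; pixel columns grow to the right and rows downward; lengths in m; the calibration is good to about 2 mm. A picture is of the moment at which its call begins: read the wrist's pose just before it. get_calibration takes no time and is no camera call.
- order.job_done(): hands the job in; it is judged then, once.
The state is a dict: "clock": time; "joint_pos": joint angles; "joint_vel": joint speeds; "tau": joint torques, N m; "eef_pos": TCP position; "tool_rot": TCP orientation; "ft_force": force on the tool from outside, world axes, zero at the start; "ft_torque": the same for the moment, N m; "grip_width": finger opening in m; "grasp_force": force on a finger pad.
Only numpy, scipy, OpenCV 4.12 (cv2) and the standard library are available. Lean on these libraries where they do the work, as an engineer would, in place of code of your own. Each camera call takes 0.05 s, during which the arm holds its last target. There are 200 camera calls.

### The job

The tray of tweezers is ready to be sterilised: with the fingertips only, push the steel tray fully home into the open chamber of the small bench steriliser, push the drawer under it shut, and push the hood down until it is closed. Nothing needs gripping and nothing may be lifted: keep the tray lying on its grid with both tweezers in it, do not let the hood slam, and leave the other things on the bench where they are.

Things in the scene. Friction and masses are not known exactly. Their poses are not given: they have to be found in the camera images.
- dry_steriliser: Bench steriliser fixed to the table: cream housing, two rounded side cheeks, a dark curved hood between them. 211 mm deep (x -91 to +120), 212 wide, 138 high when shut. Origin on the table top; x axis to its back, y to its left, z up; turned (yaw) 0 to 0.35 rad towards the robot. Offsets given with other things are in this frame, mm. Cheek fronts: x -91, z 51 to 75, rounded back to z 136.
- chamber_back (a point): Foot of the chamber's back wall, at (68, 9, 70). The open chamber lies between the cheeks (y -71 to +88), with a flat slotted grid floor at z 70 (x -62 to +58); in front of the grid a sill at z 59 reaches out to x -83.
- dry_steriliser_hood (a joint): Hood angle, rad: 0 shut, 1.08 wide open; starts at 0.92 to 1.06. Turns about point hood_hinge, parallel to y. Stiff hinge (0.9 N m): it stays where it is left, 2 to 6 N down on the handle moves it. Open, its front edge hangs at z 200 to 230, x -85 to -100, so the tray is reached from the front with the tool leaning back about 0.7 rad.
- hood_handle (a point): Middle of the hood's handle: a white round bar 8 mm thick, 110 mm long, parallel to y, standing 24 mm off the hood, 187 mm from the hinge. Shut, it is at (-116, 8, 78) and overhangs the drawer, whose front is then harder to reach; at 1 rad it is at about (-80, 8, 253).
- hood_hinge (a point): Point on the hood's hinge axis, at (62, 8, 134) of the steriliser; fixed.
- dry_steriliser_drawer (a joint): How far the drawer is pulled out, m: 0 = shut, against a stop; starts at 0.035 to 0.075. Slides along the steriliser's x; about 2 N moves it and it stays where it is left.
- drawer_front (a point): Middle of the upright front of the drawer, a cream box 168 mm wide under the chamber; the front reaches from z = 14 to 50 mm. Shut, this point is at (-78, 4, 29) mm. Top of the drawer: z = 50 mm.
- instrument_tray: Loose open stainless tray, 136 mm deep (x), 144 wide (y), 14 high, walls 2.4, slotted floor 2 thick, 0.2 kg. Origin under its middle, axes as the steriliser's. It lies on the grid, 30 to 42 mm in front of its place. Fully home it touches the back wall: origin at (0, 9, 70), front at x -68; about 7 mm of play each side. Sticking out over 15 mm it is struck and tipped by the hood.
- tray_front (a point): Middle of the outer face of the tray's front wall, 7 mm above the tray's underside.
- tweezers_straight: Straight steel tweezers, 121 mm long, 13 mm wide, 9 mm high, loose in the tray, lying along the tray's y. Origin under the middle.
- tweezers_curved: Curved steel tweezers, 115 mm long, 19 mm wide, 9 mm high, loose in the tray, lying along the tray's y. Origin under the middle.
- beaker: Small glass beaker, 44 mm across, 57 mm high; bystander. Origin under its middle.
- tape_roll: Roll of cream tape lying flat, 66 mm across, 19 mm high; bystander. Origin under its middle.
- marker_pen: White marker pen with a black cap, 135 mm long, 12 mm thick; bystander. Origin under its middle.
- petri_dish_2: Flat petri dish with a pink content, 62 mm across, 14 mm high; bystander. Origin under its middle.
- loupe: Black eye loupe standing on end, 37 mm across, 40 mm high; bystander. Origin under its middle.

How it is judged:
By the outcome, as a careful person would: the job done as asked, in the order asked, and still so for the second after the job is handed in, with the robot touching nothing.
It also fails if it takes over 48 s, if anything falls off the work surface, if the arm or the gripper's body presses on something with over 40 N, if the wrist force passes 120 N, or if a joint passes its speed limit or range.

## Working session

There is one attempt and no reset: what is moved stays moved. The work goes in short steps, Python scripts to look and compute and a tool call to move; the robot and the scene stay as the last step left them, time stands still between calls to the robot, and variables do not carry over. Pictures are saved under pics/ and viewed, at most 10 in all, crops included, and the job is handed in when it is done.

Besides the shell and the picture viewer there is one more tool, called as name([rows], argument=value, ...), one row to a line, values as JSON. apply_moves: Moves the arm, as the interface text tells. Its arguments: {"type":"object","properties":{"targets":{"type":"array","items":{"type":"array","items":{"type":"array","items":{"type":"number"}}}}},"required":["targets"]}

```bash
mkdir -p pics; ls; cat > h.py <<'E'
import numpy as np, cv2
from workcell import get_obs, imaging, order
from scipy.spatial.transform import Rotation as R
def cloud(name):
    o=get_obs(); im,d=imaging.camera(name); c=imaging.get_calibration(name)
    K=np.array(c["camera_matrix"]); h,w=d.shape
    u,v=np.meshgrid(np.arange(w),np.arange(h))
    pts=np.stack([u,v],-1).reshape(-1,1,2).astype(float)
    n=cv2.undistortPoints(pts,K,np.array([c["k1"],0,0,0,0.]),).reshape(h,w,2)
    P=np.dstack([n,np.ones((h,w))])*d[...,None]
    if "eye" in c: P=P@np.array(c["rotation"]).T+np.array(c["eye"])
    else:
        H=np.array(c["hand_eye"]); P=P@H[:3,:3].T+H[:3,3]
        P=P@R.from_quat(o["tool_rot"]).as_matrix().T+np.array(o["eef_pos"])
    P[d==0]=np.nan
    return im,P
E
python3 - <<'E'
from h import *
for n in("scene","top"):
    im,P=cloud(n); cv2.imwrite(f"pics/{n}0.png",im); np.save(f"pics/{n}0.npy",P)
    c=imaging.get_calibration(n); print(n,c)
o=get_obs(); print(o["tool_rot"],o["clock"],o["eef_pos"])
E
```

```text
picsTraceback (most recent call last):
  File "<stdin>", line 3, in <module>
  File "h.py", line 11, in cloud
    if "eye" in c: P=P@np.array(c["rotation"]).T+np.array(c["eye"])
                     ~^~~~~~~~~~~~~~~~~~~~~~~~~~
ValueError: matmul: Input operand 1 has a mismatch in its core dimension 0, with gufunc signature (n?,k),(k,m?)->(n?,m?) (size 4 is different from 3)
```

Rotation is a quaternion.

```bash
sed -i 's/np.array(c\["rotation"\]).T/R.from_quat(c["rotation"]).as_matrix().T/' h.py
python3 - <<'E'
from h import *
for n in("scene","top"):
    im,P=cloud(n); cv2.imwrite(f"pics/{n}0.png",im); np.save(f"pics/{n}0.npy",P)
    c=imaging.get_calibration(n); print(n,c,np.nanpercentile(P[...,2],[5,50]))
o=get_obs(); print(o["tool_rot"],o["clock"],o["eef_pos"])
E
```

```text
scene {'camera_matrix': array([[410.65715561,   0.        , 285.93109452],
       [  0.        , 410.65715561, 204.7563866 ],
       [  0.        ,   0.        ,   1.        ]]), 'k1': -0.03870622351156355, 'eye': array([0.00968271, 0.6382151 , 0.86336754]), 'rotation': array([-0.37224701,  0.84621541, -0.34855442,  0.15447156])} [-0.78084252  0.05526205]
top {'camera_matrix': array([[384.02721712,   0.        , 277.80940732],
       [  0.        , 384.02721712, 210.76798368],
       [  0.        ,   0.        ,   1.        ]]), 'k1': -0.09790174136304712, 'eye': array([ 0.1852704 , -0.0064457 ,  0.98848073]), 'rotation': array([ 0.83904268, -0.50183928,  0.10975178, -0.17921848])} [-0.78341855  0.00110127]
[ 9.76570062e-01  2.15198214e-01 -1.86510876e-04 -7.79381437e-04] 0.15 [ 0.20996791 -0.45328993  0.24762166]
```

View pics/scene0.png

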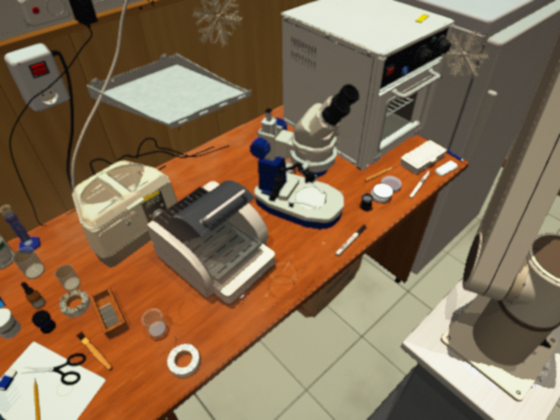

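View pics/top0.png

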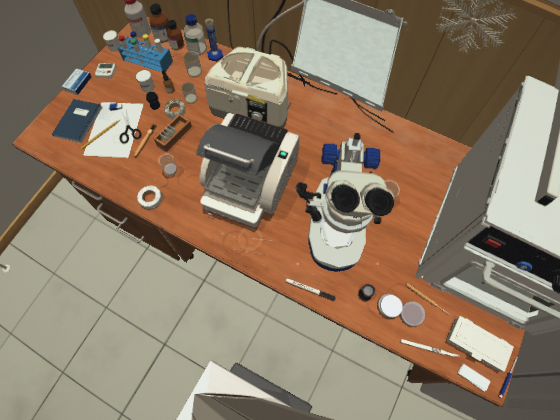

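The steriliser shows in scene at about (150-275, 180-300) and in top at about (200-300, 115-225), with the hood open, the drawer out and the tray in the chamber. I'll enlarge both views.

```bash
python3 - <<'E'
from h import *
a=cv2.imread("pics/scene0.png")[170:310,140:290]; b=cv2.imread("pics/top0.png")[105:235,190:310]
a=cv2.resize(a,None,fx=4,fy=4,interpolation=cv2.INTER_CUBIC)
b=cv2.resize(b,None,fx=4.3,fy=4.3,interpolation=cv2.INTER_CUBIC)
cv2.imwrite("pics/sc.png",a); cv2.imwrite("pics/tc.png",b)
print(imaging.get_calibration("wrist"))
P=np.load("pics/top0.npy")
for y in np.arange(125,226,5): print(y,[tuple((P[y,x]*1000).round().astype(int).tolist()) for x in range(200,300,12)])
E
```

```text
{'camera_matrix': array([[348.53066159,   0.        , 282.40619456],
       [  0.        , 348.53066159, 203.83558055],
       [  0.        ,   0.        ,   1.        ]]), 'k1': 0.017861440340501595, 'hand_eye': array([[ 3.65288160e-04, -9.55221032e-01, -2.95892964e-01,
         7.44574441e-02],
       [ 9.99999845e-01,  4.73490584e-04, -2.94025447e-04,
         1.79661963e-05],
       [ 4.20961823e-04, -2.95892811e-01,  9.55221057e-01,
        -1.25364643e-01],
       [ 0.00000000e+00,  0.00000000e+00,  0.00000000e+00,
         1.00000000e+00]])}
125 [(727, 560, -3), (619, 405, 221), (683, 423, 134), (700, 395, 131), (715, 366, 132), (729, 336, 135), (746, 308, 133), (837, 316, 20), (869, 290, -1)]
130 [(708, 546, 2), (601, 393, 230), (618, 370, 224), (641, 351, 209), (701, 357, 132), (715, 328, 134), (734, 301, 128), (746, 271, 134), (851, 281, 2)]
135 [(693, 537, 0), (587, 383, 233), (600, 358, 234), (619, 336, 225), (641, 317, 210), (702, 321, 133), (720, 294, 128), (734, 264, 130), (749, 236, 130)]
140 [(677, 525, 2), (573, 373, 237), (587, 349, 235), (601, 324, 235), (619, 303
[... 2091 characters left out ...]
 163, 1)]
210 [(477, 395, 1), (486, 356, 25), (494, 319, 49), (509, 290, 48), (525, 262, 49), (540, 233, 49), (560, 207, 37), (590, 186, 1), (606, 156, 2)]
215 [(464, 387, 0), (480, 356, 2), (489, 319, 25), (496, 282, 50), (512, 254, 49), (534, 231, 30), (562, 209, -3), (577, 179, 0), (592, 149, 1)]
220 [(451, 378, 1), (467, 348, 3), (483, 319, 1), (493, 284, 19), (498, 246, 52), (532, 231, -1), (548, 201, -1), (563, 172, 0), (580, 142, -1)]
225 [(439, 370, 1), (455, 341, -1), (470, 311, 1), (487, 282, 0), (-9223372036854775808, -9223372036854775808, -9223372036854775808), (518, 223, 0), (534, 194, 0), (549, 164, 4), (566, 135, -1)]<stdin>:8: RuntimeWarning: invalid value encountered in cast
```

```bash
sleep 0
```

```text
(no output)
```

View pics/sc.png

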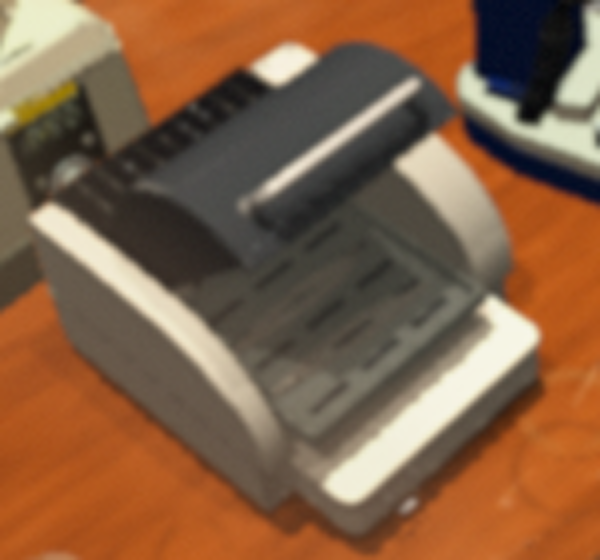

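View pics/tc.png

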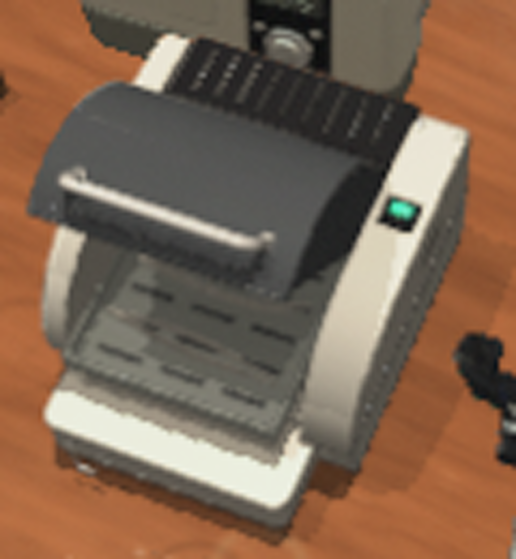

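The crops show the hood open with its white bar at scene crop (245-420, 85-205). The tray sticks out of the chamber, and the drawer's top is at crop (325-540, 310-500). The side-wall points give a yaw of about 0.11. Next I'll fit the frame.

```bash
python3 - <<'E'
from h import *
A=np.load("pics/top0.npy").reshape(-1,3); B=np.load("pics/scene0.npy").reshape(-1,3)
def tf(P,th): 
    c,s=np.cos(th),np.sin(th); return np.c_[P[:,0]*c+P[:,1]*s,-P[:,0]*s+P[:,1]*c,P[:,2]]
for nm,P,sel in(("Rtop",A,lambda q:(abs(q[:,1]-.143)<.008)),("Lscene",B,lambda q:abs(q[:,1]-.355)<.012)):
    P=P[~np.isnan(P).any(1)]
    q=tf(P,.113); m=sel(q)&(q[:,2]>.02)&(q[:,2]<.12)&(q[:,0]>.5)&(q[:,0]<.8)
    p=np.polyfit(q[m,0],q[m,1],1); r=q[m,1]-np.polyval(p,q[m,0]); k=abs(r)<.004
    p=np.polyfit(q[m][k,0],q[m][k,1],1); print(nm,m.sum(),k.sum(),p,np.median(q[m][k,1]),q[m][k,0].min(),q[m][k,0].max())
th=.113
for nm,P in(("top",A),("scene",B)):
    P=P[~np.isnan(P).any(1)]; q=tf(P,th); q=q[(q[:,0]>.45)&(q[:,0]<.85)&(q[:,1]>.1)&(q[:,1]<.4)]
    def hist(lo,hi,v0,v1,ax=0,u=(0,9),t=''):
        m=(q[:,2]>lo)&(q[:,2]<hi)&(q[:,1]>v0)&(q[:,1]<v1)&(q[:,0]>u[0])&(q[:,0]<u[1]); 
        if m.sum()<5: print(nm,t,'none');return
        d=q[m]; print(nm,t,m.sum(),'pct u',np.percentile(d[:,0],[1,10,50,90,99]).round(4),'v',np.percentile(d[:,1],[1,50,99]).round(4))
    hist(.055,.072,.145,.175,t='Rcheek front')
    hist(.055,.072,.33,.36,t='Lcheek front')
    hist(.018,.042,.18,.33,u=(.45,.6),t='drawer front')
    hist(.0465,.053,.15,.36,u=(.45,.6),t='drawer top')
    hist(.245,.29,.1,.4,t='handle')
    hist(.079,.088,.185,.33,u=(.5,.6),t='tray rim')
    hist(.18,.24,.2,.33,u=(.5,.62),t='hood')
E
```

```text
Rtop 499 473 [-0.00430046  0.14605304] 0.14295414911856993 0.5695677717768067 0.7803886716131493
Lscene 1139 1061 [0.01238089 0.34664455] 0.3550993793115179 0.5677247947729417 0.7797407833836092
top Rcheek front 30 pct u [0.5689 0.5696 0.5705 0.5713 0.572 ] v [0.1458 0.1603 0.1735]
top Lcheek front 52 pct u [0.5698 0.5703 0.639  0.8297 0.8309] v [0.3305 0.339  0.3577]
top drawer front 156 pct u [0.5122 0.5215 0.5224 0.5234 0.524 ] v [0.1815 0.2556 0.326 ]
top drawer top 850 pct u [0.5211 0.5247 0.5424 0.5601 0.5732] v [0.1682 0.2431 0.3317]
top handle 166 pct u [0.5737 0.5747 0.5771 0.581  0.6729] v [0.1886 0.2485 0.3082]
top tray rim 168 pct u [0.553  0.5537 0.5573 0.5934 0.5996] v [0.1855 0.2599 0.3281]
top hood 986 pct u [0.5707 0.5739 0.5961 0.6146 0.6195] v [0.2012 0.2645 0.3292]
scene Rcheek front 38 pct u [0.5695 0.5706 0.5718 0.5729 0.5738] v [0.1458 0.1609 0.1745]
scene Lcheek front 247 pct u [0.5683 0.5704 0.6806 0.829  0.8315] v [0.3324 0.3548 0.3582]
scene drawer front 273 pct u [0.5102 0.5203 0.5225 0.5241 0.5252] v [0.1821 0.2621 0.3291]
scene drawer top 1085 pct u [0.5207 0.5249 0.5438 0.5632 0.5753] v [0.1719 0.2605 0.3364]
scene handle 186 pct u [0.5741 0.575  0.5774 0.5811 0.8279] v [0.1777 0.2628 0.3147]
scene tray rim 174 pct u [0.5517 0.5528 0.5564 0.5941 0.5987] v [0.1872 0.2634 0.3298]
scene hood 1069 pct u [0.5705 0.5739 0.5884 0.6142 0.6195] v [0.202  0.2718 0.3289]
```

Steriliser fit: yaw 0.115, origin about (0.629, 0.322). The width (212) and depth (211) match the given sizes. The drawer is about 61 mm out, the tray about 40 mm out, and the hood is at about 0.97. I'll check obstacles along the way.

```bash
python3 - <<'E'
from h import *
q=np.vstack([np.load(f"pics/{n}0.npy").reshape(-1,3) for n in("top","scene")])
q=q[~np.isnan(q).any(1)]
for y in np.arange(-.5,.45,.05):
    m=(abs(q[:,1]-y)<.025)&(q[:,0]>.2)&(q[:,0]<.75)&(q[:,2]>.1)
    print(round(y,2), (q[m,0].min().round(3),q[m,2].max().round(3)) if m.any() else None)
th=.115;c,s=np.cos(th),np.sin(th);O=np.array([.629,.322])
d=q[:,:2]-O; f=np.c_[d[:,0]*c+d[:,1]*s,-d[:,0]*s+d[:,1]*c,q[:,2]]
m=(f[:,1]>-.06)&(f[:,1]<.075)&(f[:,2]>.15)&(f[:,0]<-.0)&(f[:,0]>-.12)
g=f[m]; e=g[g[:,0]<np.percentile(g[:,0],3)]; print("hood foremost",np.median(e,0),g[:,0].min(),"lowest",np.percentile(g[:,2],1))
h=g[(g[:,2]>.243)]; print("handle",h.mean(0),np.percentile(h,[5,95],axis=0))
def w(x,y): return [round(O[0]+x*c-y*s,4),round(O[1]+x*s+y*c,4)]
for n,x,y in(("pre-handle",-.160,.009),("handle end",-.132,.009),("low back",-.20,.009),("tray touch",-.166,.009),("tray home",-.125,.009)): print(n,w(x,y))
E
```

```text
-0.5 (np.float64(0.544), np.float64(0.413))
-0.45 (np.float64(0.526), np.float64(0.413))
-0.4 (np.float64(0.525), np.float64(0.412))
-0.35 (np.float64(0.526), np.float64(0.412))
-0.3 (np.float64(0.523), np.float64(0.413))
-0.25 (np.float64(0.536), np.float64(0.413))
-0.2 (np.float64(0.523), np.float64(0.601))
-0.15 None
-0.1 None
-0.05 (np.float64(0.504), np.float64(0.403))
-0.0 (np.float64(0.481), np.float64(0.405))
0.05 (np.float64(0.481), np.float64(0.405))
0.1 (np.float64(0.518), np.float64(0.328))
0.15 (np.float64(0.537), np.float64(0.255))
0.2 (np.float64(0.56), np.float64(0.139))
0.25 (np.float64(0.544), np.float64(0.259))
0.3 (np.float64(0.538), np.float64(0.259))
0.35 (np.float64(0.53), np.float64(0.26))
0.4 (np.float64(0.529), np.float64(0.253))
hood foremost [-0.08978531  0.01854959  0.22067185] -0.092716920347761 lowest 0.21910642102883943
handle [-0.08362429  0.00864519  0.25537226] [[-0.08685003 -0.04461413  0.24998364]
 [-0.07911372  0.06004951  0.2588669 ]]
pre-handle [np.float64(0.469), np.float64(0.3126)]
handle end [np.float64(0.4968), np.float64(0.3158)]
low back [np.float64(0.4293), np.float64(0.308)]
tray touch [np.float64(0.4631), np.float64(0.3119)]
tray home [np.float64(0.5038), np.float64(0.3166)]
```

apply_moves([
  [[0.29, 0.95, 0.03, 3.6, 1], [0.29, 0.95, 0.03, 3.6, 1], [0.29, 0.95, 0.03, 3.6, 1], [0.29, 0.95, 0.03, 3.6, 1], [0.29, 0.95, 0.03, 3.6, 1], [0.29, 0.95, 0.03, 3.6, 1], [0.29, 0.95, 0.03, 3.6, 1], [0.29, 0.95, 0.03, 3.6, 1]],
])

```text
clock: 0.82
eef_pos: [0.3028, -0.1479, 0.2579]
tool_rot: [0.892, 0.452, 0.0, 0.0]
ft_force: [2.5, -0.1, 0.3]
grip_width: 0.0852
grasp_force: 0.0
```

apply_moves([
  [[0.29, 0.95, 0, 3.6, 1], [0.29, 0.95, 0, 3.6, 1], [0.29, 0.95, 0, 3.6, 1], [0.29, 0.95, 0, 3.6, 1], [0.29, 0.95, 0, 3.6, 1], [0.29, 0.95, 0, 3.6, 1], [0.29, 0.95, 0, 3.6, 1], [0, 0, 0, 0, 1]],
])

```text
clock: 1.48
eef_pos: [0.3857, 0.1221, 0.2576]
tool_rot: [0.769, 0.639, 0.001, -0.001]
ft_force: [0.4, 0.7, 0.3]
grip_width: 0.0852
grasp_force: 0.0
```

apply_moves([
  [[0.27, 0.93, 0, 3.44, 1], [0.27, 0.93, 0, 3.44, 1], [0.27, 0.93, 0, 3.44, 1], [0.27, 0.93, 0, 3.44, 1], [0.27, 0.93, 0, 3.44, 1], [0, 0, 0, 0, 1], [0, 0, 0, 0, 1]],
])

```text
clock: 2.07
eef_pos: [0.438, 0.3033, 0.2564]
tool_rot: [0.668, 0.744, -0.001, -0.0]
ft_force: [-0.8, -0.5, 0.1]
grip_width: 0.0856
grasp_force: 0.0
```

```bash
cat > look.py <<'E'
from h import *
import sys
th=.115;c,s=np.cos(th),np.sin(th);O=np.array([.629,.322])
def F(p): d=p[...,:2]-O; return np.stack([d[...,0]*c+d[...,1]*s,-d[...,0]*s+d[...,1]*c,p[...,2]],-1)
def W(x,y): return [round(float(O[0]+x*c-y*s),4),round(float(O[1]+x*s+y*c),4)]
if __name__=="__main__":
    n,t=sys.argv[1:3]; im,P=cloud(n); np.save(f"pics/{t}.npy",F(P))
    k=[int(a) for a in sys.argv[3:7]] or [0,420,0,560]
    cr=im[k[0]:k[1],k[2]:k[3]]; z=min(800/cr.shape[1],600/cr.shape[0]); cv2.imwrite(f"pics/{t}.png",cv2.resize(cr,None,fx=z*.99,fy=z*.99,interpolation=cv2.INTER_CUBIC)); o=get_obs(); print("tcp ster",F(np.array(o["eef_pos"])).round(4), np.array(o["ft_force"]).round(1),o["clock"])
E
python3 look.py scene s1 120 320 130 400
```

```text
tcp ster [-0.1923  0.0021  0.2568] [-0.8 -1.   0.1] 2.1167
```

View pics/s1.png

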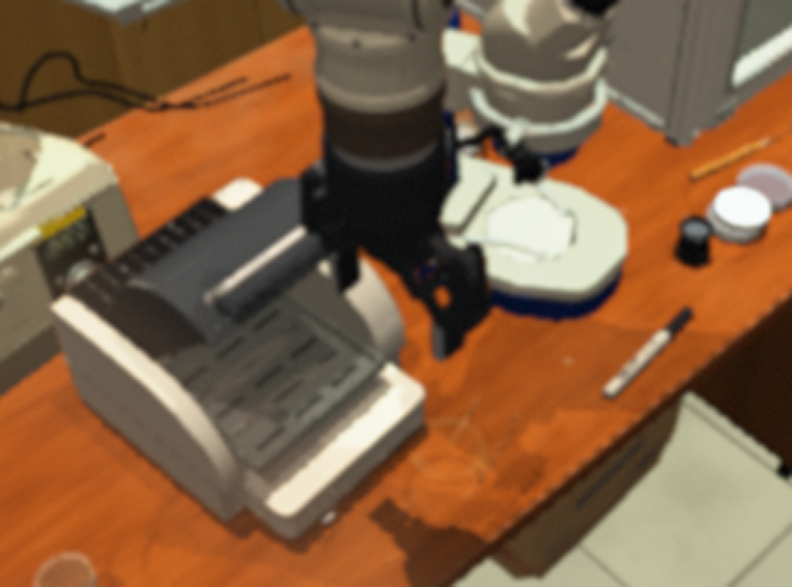

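The gripper is in front of the hood with its jaws along the steriliser's axis. The leading fingertip is at about (345, 285) and the handle at (210-320, 235-300). I'll measure the fingertips.

```bash
python3 - <<'E'
import numpy as np
f=np.load("pics/s1.npy").reshape(-1,3); f=f[~np.isnan(f).any(1)]
t=np.array([-.1923,.0021])
d=f[:,:2]-t
m=(abs(d[:,1])<.05)&(f[:,2]>.2)&(f[:,2]<.5)&(abs(d[:,0])<.11)
for z in np.arange(.22,.5,.01):
    k=m&(abs(f[:,2]-z)<.005)
    if k.sum()>3: print(round(z,2),k.sum(),np.percentile(d[k,0],[1,99]).round(3),np.percentile(d[k,1],[2,98]).round(3))
E
```

```text
0.22 139 [0.101 0.11 ] [-0.026  0.049]
0.23 16 [0.107 0.11 ] [-0.022  0.047]
0.25 42 [-0.047  0.109] [-0.012  0.049]
0.26 108 [-0.054  0.11 ] [-0.007  0.047]
0.27 71 [-0.055  0.051] [-0.007  0.014]
0.28 75 [-0.054  0.058] [-0.007  0.015]
0.29 53 [-0.054  0.067] [-0.005  0.015]
0.3 112 [-0.072  0.074] [-0.006  0.017]
0.31 193 [-0.072  0.073] [-0.006  0.019]
0.32 202 [-0.071  0.073] [-0.008  0.02 ]
0.33 174 [-0.07   0.072] [-0.006  0.022]
0.34 201 [-0.068  0.07 ] [-0.008  0.023]
0.35 243 [-0.067  0.069] [-0.007  0.02 ]
0.36 131 [-0.065  0.067] [-0.007  0.015]
0.37 110 [-0.035  0.016] [-0.008  0.04 ]
0.38 177 [-0.036  0.021] [-0.014  0.041]
0.39 187 [-0.036  0.018] [-0.015  0.04 ]
0.4 180 [-0.035  0.02 ] [-0.013  0.041]
0.41 351 [-0.035  0.027] [-0.021  0.041]
0.42 102 [-0.032  0.015] [-0.007  0.037]
0.43 203 [-0.033  0.019] [-0.013  0.038]
0.44 188 [-0.033  0.018] [-0.01   0.038]
0.45 223 [-0.035  0.024] [-0.015  0.04 ]
0.46 176 [-0.035  0.018] [-0.01   0.039]
0.47 271 [-0.034  0.022] [-0.017  0.039]
0.48 221 [-0.033  0.019] [-0.017  0.038]
0.49 177 [-0.032  0.014] [-0.011  0.038]
0.5 98 [-0.035  0.021] [-0.    0.04]
```

apply_moves([
  [[0.55, 0.15, -0.09, 0, 1], [0.55, 0.15, -0.09, 0, 1], [0, 0, 0, 0, 1], [0.1, 0.012, 0, 0, 1], [0.06, 0.007, 0, 0, 1], [0.06, 0.007, 0, 0, 1], [0.06, 0.007, 0, 0, 1], [0.06, 0.007, 0, 0, 1]],
])

```text
clock: 2.78
eef_pos: [0.4882, 0.3132, 0.2513]
tool_rot: [0.669, 0.744, -0.006, -0.004]
ft_force: [-26.6, -6.4, 12.8]
grip_width: 0.0853
grasp_force: 15.1
```

```bash
cat > st.py <<'E'
from look import *
o=get_obs(); print(F(np.array(o["eef_pos"])).round(4),np.array(o["ft_force"]).round(1),np.array(o["ft_torque"]).round(2),round(o["clock"],2))
E
python3 st.py
```

```text
[-0.1409  0.0074  0.2513] [-26.6  -6.4  12.8] [-1.25  4.58 -0.2 ] 2.78
```

apply_moves([
  [[-0.3, -0.035, 0.05, 0, 1], [-0.8, -0.09, 0, 0, 1], [0, 0, 0, 0, 1]],
])

```text
clock: 3.03
eef_pos: [0.4461, 0.3086, 0.2524]
tool_rot: [0.668, 0.744, -0.003, -0.001]
ft_force: [-0.1, -0.4, -0.3]
grip_width: 0.0852
grasp_force: 0.0
```

```bash
python3 st.py; python3 look.py scene s2 120 320 130 400;python3 look.py top t2 80 280 160 400; python3 - <<'E'
import numpy as np
for n in("s2","t2"):
    f=np.load(f"pics/{n}.npy").reshape(-1,3); f=f[~np.isnan(f).any(1)]
    m=(f[:,1]>-.06)&(f[:,1]<.075)&(f[:,2]>.15)&(f[:,0]<-.0)&(f[:,0]>-.1)
    g=f[m]; e=g[g[:,0]<np.percentile(g[:,0],3)]; print("hood foremost",np.median(e,0),g[:,0].min(),"lowest",np.percentile(g[:,2],1))
    h=g[(g[:,2]>.243)&(g[:,2]<.28)&(g[:,0]>-.1)]; print("handle",h.mean(0),np.percentile(h,[5,50,95],axis=0))
E
```

```text
[-0.1833  0.0077  0.2524] [-0.1 -0.4 -0.3] [-0.04 -0.   -0.01] 3.03
tcp ster [-0.1805  0.0083  0.2532] [ 0.8 -0.2  0.3] 3.0833
tcp ster [-0.1786  0.0088  0.2537] [0.4 0.4 0.4] 3.1333
hood foremost [-0.08954073  0.04754714  0.22069036] -0.09171599516787607 lowest 0.21875516422467506
handle [-0.08371813  0.03363718  0.25448947] [[-0.08684384 -0.00067667  0.24887951]
 [-0.08428114  0.03509576  0.2550829 ]
 [-0.07907303  0.0640152   0.25766151]]
hood foremost [-0.08938087 -0.02210731  0.22165354] -0.09091900439568365 lowest 0.21967661536767713
handle [-0.08308361 -0.02328215  0.25596483] [[-0.08619837 -0.05057047  0.25049607]
 [-0.08373996 -0.02289835  0.2565403 ]
 [-0.07854684  0.00562329  0.25885689]]
```

View pics/s2.png

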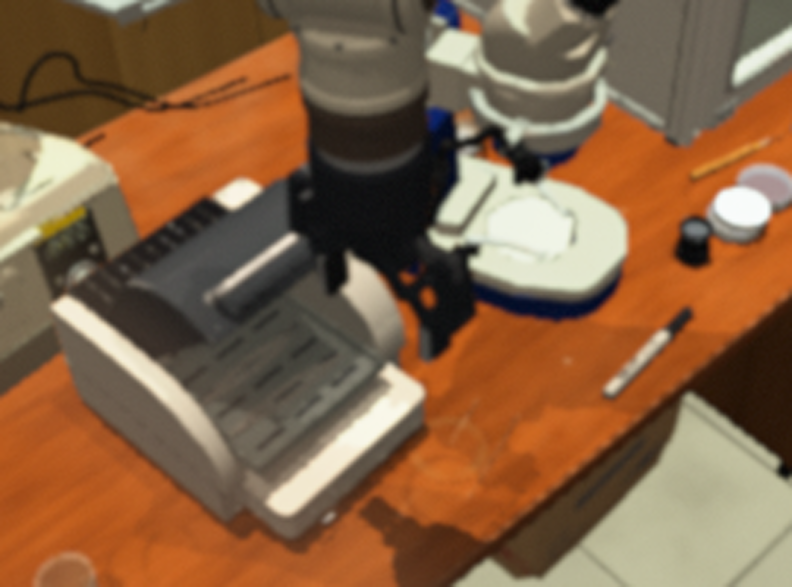

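apply_moves([
  [[0.6, 0.07, -0.2, 0, 1], [0.2, 0.02, 0, 0, 1], [0, 0, 0, 0, 1], [0.06, 0.01, 0.06, 0, 1], [0.06, 0.01, 0.07, 0, 1], [0.05, 0.006, 0.07, 0, 1], [0.05, 0.006, 0.07, 0, 1], [0.05, 0.006, 0.07, 0, 1]],
])

```text
clock: 3.8
eef_pos: [0.4934, 0.3159, 0.2582]
tool_rot: [0.669, 0.744, -0.001, -0.001]
ft_force: [-4.9, -0.2, -4.0]
grip_width: 0.0853
grasp_force: 2.9
```

```bash
python3 st.py
```

```text
[-0.1354  0.0095  0.2582] [-4.9 -0.2 -4. ] [-0.11  1.39  0.02] 3.8
```

apply_moves([
  [[0.05, 0.006, 0.06, 0, 1], [0.05, 0.006, 0.06, 0, 1], [0.05, 0.006, 0.06, 0, 1], [0.05, 0.006, 0.06, 0, 1]],
])

```text
clock: 4.13
eef_pos: [0.5002, 0.3166, 0.2668]
tool_rot: [0.668, 0.744, -0.003, -0.002]
ft_force: [-8.2, -1.0, -2.3]
grip_width: 0.0852
grasp_force: 3.7
```

```bash
python3 st.py
```

```text
[-0.1285  0.0094  0.2668] [-8.2 -1.  -2.3] [-0.22  1.89 -0.04] 4.13
```

apply_moves([
  [[-0.63, -0.072, 0, 0, 1], [-0.63, -0.072, 0, 0, 1], [-0.63, -0.072, 0, 0, 1], [0, 0, -0.95, 0, 1], [0, 0, -0.95, 0, 1], [0, 0, -0.95, 0, 1], [0, 0, -0.95, 0, 1], [0, 0, -0.6, 0, 1]],
])

```text
clock: 4.8
eef_pos: [0.4266, 0.3078, 0.0895]
tool_rot: [0.669, 0.743, -0.0, 0.0]
ft_force: [0.4, -0.7, -0.7]
grip_width: 0.0855
grasp_force: 0.0
```

apply_moves([
  [[0, 0, -0.15, 0, 1], [0, 0, 0, 0, 1], [0, 0, 0, 0, 1]],
])

```text
clock: 5.05
eef_pos: [0.4284, 0.3092, 0.0874]
tool_rot: [0.669, 0.743, 0.001, 0.0]
ft_force: [-0.2, -0.4, -0.9]
grip_width: 0.085
grasp_force: 0.0
```

```bash
python3 st.py; python3 look.py scene s3 120 320 130 400; python3 - <<'E'
import numpy as np
f=np.load(f"pics/s3.npy").reshape(-1,3); f=f[~np.isnan(f).any(1)]
m=(f[:,1]>-.06)&(f[:,1]<.075)&(f[:,2]>.20)&(f[:,0]<-.0)&(f[:,0]>-.1)
g=f[m]; e=g[g[:,0]<np.percentile(g[:,0],3)]; print("hood foremost",np.median(e,0),g[:,0].min(),"lowest",np.percentile(g[:,2],1))
m=(abs(f[:,1]-.009)<.03)&(f[:,2]>.055)&(f[:,2]<.25)&(f[:,0]<-.11)
for z in np.arange(.06,.25,.01):
    k=m&(abs(f[:,2]-z)<.005)
    if k.sum()>2: print(round(z,2),k.sum(),np.percentile(f[k,0],[1,99]).round(3))
E
```

```text
[-0.2008  0.0103  0.0874] [-0.2 -0.4 -0.9] [-0.   -0.05 -0.02] 5.05
tcp ster [-0.2002  0.0106  0.0882] [0.5 0.4 0.2] 5.1
hood foremost [-0.08482843  0.04482216  0.22871136] -0.08631119467157912 lowest 0.2268935299562645
0.08 5 [-0.248 -0.155]
0.09 31 [-0.253 -0.145]
0.1 51 [-0.255 -0.148]
0.11 43 [-0.256 -0.145]
0.12 22 [-0.257 -0.151]
0.13 56 [-0.273 -0.128]
0.14 122 [-0.274 -0.128]
0.15 130 [-0.273 -0.128]
0.16 93 [-0.271 -0.129]
0.17 121 [-0.27  -0.132]
0.18 152 [-0.269 -0.133]
0.19 118 [-0.268 -0.134]
0.2 36 [-0.238 -0.227]
0.21 58 [-0.238 -0.223]
0.22 64 [-0.238 -0.225]
0.23 56 [-0.238 -0.225]
0.24 136 [-0.238 -0.172]
```

View pics/s3.png

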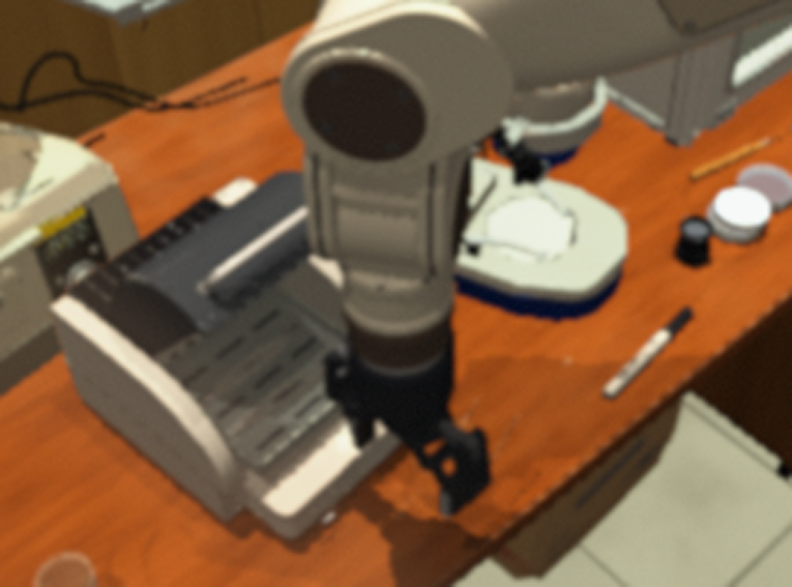

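apply_moves([
  [[0, 0, -0.36, 0, 1], [0.4, 0.045, 0, 0, 1], [0.35, 0.04, 0, 0, 1], [0.1, 0.011, 0, 0, 1], [0.1, 0.011, 0, 0, 1], [0.1, 0.011, 0, 0, 1], [0.1, 0.011, 0, 0, 1]],
])

```text
clock: 5.68
eef_pos: [0.4723, 0.3137, 0.0724]
tool_rot: [0.669, 0.744, -0.0, -0.0]
ft_force: [-4.6, -0.6, 3.5]
grip_width: 0.0858
grasp_force: 2.3
```

```bash
python3 st.py
```

```text
[-0.1566  0.0097  0.0724] [-4.6 -0.6  3.5] [-0.    0.67 -0.02] 5.68
```

apply_moves([
  [[0.08, 0.009, 0.02, 0, 1], [0.08, 0.009, 0.02, 0, 1], [0.08, 0.009, 0, 0, 1], [0.08, 0.009, 0, 0, 1], [0.08, 0.009, 0, 0, 1], [0.08, 0.009, 0, 0, 1], [0, 0, 0, 0, 1]],
])

```text
clock: 6.27
eef_pos: [0.4932, 0.3158, 0.0731]
tool_rot: [0.669, 0.743, 0.0, 0.0]
ft_force: [-0.2, 0.9, 0.2]
grip_width: 0.0853
grasp_force: 0.2
```

```bash
python3 st.py; python3 look.py top t4 80 280 160 400;python3 look.py scene s4 120 320 130 400; python3 - <<'E'
import numpy as np
for n in ("t4","s4"):
    f=np.load(f"pics/{n}.npy").reshape(-1,3); f=f[~np.isnan(f).any(1)]
    for a,b in((-.06,-.02),(.04,.07)):
        m=(f[:,1]>a)&(f[:,1]<b)&(f[:,2]>.078)&(f[:,2]<.089)&(f[:,0]>-.13)&(f[:,0]<-.03)
        if m.sum()>3: print(n,a,"rim",m.sum(),np.percentile(f[m,0],[2,20,50]).round(4))
E
```

```text
[-0.1356  0.0094  0.0731] [-0.2  0.9  0.2] [ 0.02  0.02 -0.  ] 6.27
tcp ster [-0.1357  0.0094  0.0731] [0.1 0.5 0.1] 6.3167
tcp ster [-0.1358  0.0094  0.0731] [ 0.1  0.2 -0. ] 6.3667
t4 -0.06 rim 28 [-0.0799 -0.0791 -0.0784]
s4 0.04 rim 34 [-0.0805 -0.0795 -0.0786]
```

View pics/t4.png

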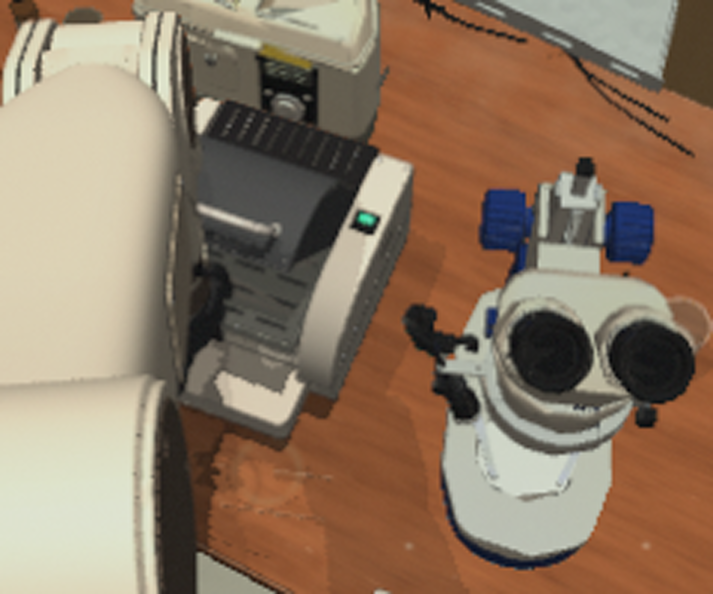

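The tray front is at x = -80 on both sides, so it is straight with about 12 mm left.

apply_moves([
  [[0.06, 0.007, 0, 0, 1], [0.06, 0.007, 0, 0, 1], [0.06, 0.007, 0, 0, 1], [0.06, 0.007, 0, 0, 1], [0.05, 0.006, 0, 0, 1], [0, 0, 0, 0, 1]],
])

```text
clock: 6.87
eef_pos: [0.5033, 0.3169, 0.073]
tool_rot: [0.669, 0.743, -0.001, -0.001]
ft_force: [-5.0, 0.1, 3.0]
grip_width: 0.0856
grasp_force: 2.2
```

```bash
python3 st.py
```

```text
[-0.1255  0.0094  0.073 ] [-5.   0.1  3. ] [-0.06  0.7   0.02] 6.87
```

apply_moves([
  [[0.05, 0.006, 0, 0, 1], [0.05, 0.006, 0, 0, 1], [0, 0, 0, 0, 1]],
])

```text
clock: 7.12
eef_pos: [0.5035, 0.3168, 0.0732]
tool_rot: [0.668, 0.744, -0.003, -0.003]
ft_force: [-16.0, -2.3, 10.8]
grip_width: 0.0854
grasp_force: 7.9
```

```bash
cat > rim.py <<'E'
from look import *
import sys
t=sys.argv[1]
for n in ("top","scene"):
    im,P=cloud(n); f=F(P); cv2.imwrite(f"pics/{t}{n}.png",im); np.save(f"pics/{t}{n}.npy",f); f=f.reshape(-1,3); f=f[~np.isnan(f).any(1)]
    for a,b in((-.06,-.02),(-.02,.04),(.04,.07)):
        m=(f[:,1]>a)&(f[:,1]<b)&(f[:,2]>.078)&(f[:,2]<.089)&(f[:,0]>-.13)&(f[:,0]<-.03)
        if m.sum()>3: print(n,a,"rim",m.sum(),np.percentile(f[m,0],[2,20,50]).round(4))
    m=(f[:,1]>-.06)&(f[:,1]<.07)&(f[:,2]>.018)&(f[:,2]<.042)&(f[:,0]>-.17)&(f[:,0]<-.06)
    if m.sum()>3: print(n,"drawer",np.percentile(f[m,0],[2,20,50]).round(4))
E
python3 st.py; python3 rim.py a
```

```text
[-0.1253  0.0093  0.0732] [-16.   -2.3  10.8] [-0.42  2.36 -0.01] 7.12
top -0.06 rim 28 [-0.0702 -0.0693 -0.0683]
top -0.02 rim 26 [-0.0816 -0.0696 -0.0679]
top drawer [-0.1403 -0.1395 -0.139 ]
scene -0.02 rim 63 [-0.0831 -0.081  -0.0698]
scene 0.04 rim 30 [-0.071  -0.0696 -0.0688]
scene drawer [-0.1507 -0.1406 -0.1397]
```

apply_moves([
  [[0.06, 0.007, 0, 0, 1], [0, 0, 0, 0, 1]],
])

```text
clock: 7.38
eef_pos: [0.5036, 0.3167, 0.0733]
tool_rot: [0.668, 0.744, -0.005, -0.004]
ft_force: [-21.7, -3.0, 15.3]
grip_width: 0.0851
grasp_force: 11.3
```

```bash
python3 st.py
```

```text
[-0.1252  0.0092  0.0733] [-21.7  -3.   15.3] [-0.51  3.34  0.  ] 7.38
```

The tray stops firmly (22 N with no motion), so it is home. I'll back off for the drawer and check the sill's profile in the depth data.

apply_moves([
  [[-0.3, -0.035, 0, 0, 1], [-0.8, -0.092, 0, 0, 1], [-0.8, -0.092, 0, 0, 1], [-0.6, -0.07, 0, 0, 1], [0, 0, 0, 0, 1], [0, 0, 0, 0, 1]],
])

```text
clock: 7.88
eef_pos: [0.4101, 0.3064, 0.0734]
tool_rot: [0.668, 0.744, 0.001, 0.0]
ft_force: [0.9, 0.2, 0.8]
grip_width: 0.0853
grasp_force: 0.0
```

```bash
python3 st.py; python3 rim.py b; python3 - <<'E'
import numpy as np
for n in("btop","bscene"):
    f=np.load(f"pics/{n}.npy").reshape(-1,3); f=f[~np.isnan(f).any(1)]
    for a,b in((-.06,-.03),(.05,.075)):
        m=(f[:,1]>a)&(f[:,1]<b)&(f[:,0]<-.05)&(f[:,0]>-.15)&(f[:,2]<.1)
        g=f[m]; print(n,a,[(int(x*1000),int(k.sum()),*(np.percentile(g[k,2],[5,50,95])*1000).round().astype(int).tolist()) for x in np.arange(-.142,-.055,.004) if (k:=abs(g[:,0]-x)<.002).sum()>1])
E
```

```text
[-0.2193  0.0096  0.0734] [0.9 0.2 0.8] [-0.01 -0.    0.05] 7.88
top -0.06 rim 32 [-0.07   -0.0692 -0.0682]
top -0.02 rim 57 [-0.0699 -0.0686 -0.0675]
top 0.04 rim 20 [-0.0697 -0.0689 -0.0676]
top drawer [-0.1399 -0.1394 -0.139 ]
scene -0.06 rim 35 [-0.0693 -0.068  -0.067 ]
scene -0.02 rim 67 [-0.0708 -0.0688 -0.0673]
scene 0.04 rim 32 [-0.0713 -0.07   -0.0691]
scene drawer [-0.1505 -0.1408 -0.1399]
btop -0.06 [(-142, 20, -784, 0, 47), (-137, 77, -779, 28, 51), (-133, 30, -783, 49, 53), (-129, 19, -784, 51, 53), (-125, 23, -784, 48, 51), (-121, 22, -779, 50, 52), (-117, 20, -779, 48, 54), (-113, 20, -783, 50, 53), (-109, 15, 49, 51, 53), (-105, 16, 48, 51, 54), (-101, 14, 49, 51, 53), (-97, 16, 47, 50, 52), (-93, 15, 49, 50, 52), (-89, 18, 48, 50, 54), (-85, 15, 49, 50, 53), (-81, 30, 49, 58, 62), (-77, 13, 57, 60, 62), (-73, 15, 57, 59, 60), (-69, 37, 58, 74, 86), (-65, 22, 58, 59, 85), (-61, 10, 55, 66, 75), (-57, 13, 70, 73, 77)]
btop 0.05 [(-142, 3, -784, -783, -778), (-137, 3, -784, -779, -778), (-133, 6, -787, -780, -774), (-129, 3, -788, -780, -774), (-125, 6, -782, -778, -770
[... 922 characters left out ...]
 (-73, 22, -785, 57, 60), (-69, 39, -784, 59, 80), (-65, 54, -779, 73, 85), (-61, 17, -779, 57, 65), (-57, 18, -782, 71, 82)]
bscene 0.05 [(-142, 72, -780, 25, 49), (-137, 60, -782, 22, 51), (-133, 32, -784, 0, 51), (-129, 24, -786, 48, 51), (-125, 22, -781, 48, 50), (-121, 24, -786, 49, 51), (-117, 20, -780, 48, 51), (-113, 21, -782, 48, 51), (-109, 26, -784, 49, 51), (-105, 23, -781, 49, 50), (-101, 22, -781, 48, 51), (-97, 20, -780, 48, 51), (-93, 28, -783, 48, 51), (-89, 18, -781, 49, 51), (-85, 34, -783, 50, 59), (-81, 31, -786, 56, 59), (-77, 23, -784, 57, 60), (-73, 19, -779, 58, 60), (-69, 55, -782, 71, 83), (-65, 31, -784, 59, 84), (-61, 11, -784, 55, 60), (-57, 15, -785, -776, 73)]
```

The sill front shows at x = -83, z 50-60, so a vertical finger can only follow the drawer to about 5 mm short of shut. I'll push briskly so that the drawer coasts the rest.

apply_moves([
  [[0, 0, -0.5, 0, 1], [0, 0, 0, 0, 1], [0.3, 0.035, 0, 0, 1], [0.62, 0.072, 0, 0, 1], [0.62, 0.072, 0, 0, 1], [0.33, 0.038, 0, 0, 1], [0, 0, 0, 0, 1], [0, 0, 0, 0, 1]],
])

```text
clock: 8.65
eef_pos: [0.4859, 0.3146, 0.0528]
tool_rot: [0.669, 0.743, -0.0, 0.0]
ft_force: [-0.4, 0.3, -0.5]
grip_width: 0.0852
grasp_force: 0.0
```

```bash
python3 st.py; python3 rim.py c
```

```text
[-0.143   0.0091  0.0528] [-0.4  0.3 -0.5] [-0.01  0.05 -0.06] 8.65
top -0.06 rim 32 [-0.0702 -0.0696 -0.0685]
top -0.02 rim 36 [-0.0991 -0.0689 -0.0363]
top drawer [-0.0889 -0.0882 -0.0874]
scene -0.02 rim 55 [-0.1017 -0.0982 -0.0688]
scene 0.04 rim 26 [-0.0716 -0.0702 -0.0683]
scene drawer [-0.0995 -0.0895 -0.0885]
```

apply_moves([
  [[-0.98, -0.113, 0, 0, 1], [-0.3, -0.035, 0, 0, 1], [0, 0, 0, 0, 1], [0.4, 0.046, 0, 0, 1], [0.99, 0.114, 0, 0, 1], [-0.6, -0.07, 0, 0, 1], [0, 0, 0, 0, 1]],
])

```text
clock: 9.33
eef_pos: [0.4634, 0.312, 0.0511]
tool_rot: [0.669, 0.744, -0.003, -0.001]
ft_force: [-1.2, -1.1, -0.4]
grip_width: 0.0856
grasp_force: 0.0
```

```bash
python3 st.py; python3 rim.py d
```

```text
[-0.1656  0.009   0.0511] [-1.2 -1.1 -0.4] [-0.08  0.14  0.03] 9.33
top -0.06 rim 28 [-0.0705 -0.069  -0.0681]
top -0.02 rim 47 [-0.1189 -0.0685 -0.067 ]
top drawer [-0.0879 -0.0873 -0.0868]
scene -0.02 rim 61 [-0.1215 -0.1136 -0.0688]
scene 0.04 rim 27 [-0.0715 -0.0698 -0.0689]
scene drawer [-0.0987 -0.0888 -0.0881]
```

apply_moves([
  [[-0.8, -0.092, 0.04, 0, 1], [0, 0, 0, 0, 1], [0.5, 0.057, 0, 0, 1], [0.99, 0.114, 0, 0, 1], [-0.8, -0.092, 0, 0, 1], [0, 0, 0, 0, 1]],
])

```text
clock: 9.93
eef_pos: [0.4587, 0.3115, 0.053]
tool_rot: [0.669, 0.744, -0.003, -0.001]
ft_force: [-2.6, -1.0, -1.5]
grip_width: 0.0858
grasp_force: 0.0
```

```bash
python3 st.py; python3 rim.py e
```

```text
[-0.1704  0.0091  0.053 ] [-2.6 -1.  -1.5] [-0.09  0.17 -0.03] 9.93
top -0.06 rim 26 [-0.0703 -0.0691 -0.0682]
top -0.02 rim 59 [-0.1153 -0.0683 -0.0669]
top drawer [-0.0883 -0.0876 -0.087 ]
scene -0.02 rim 66 [-0.1258 -0.1223 -0.0693]
scene 0.04 rim 25 [-0.0711 -0.0699 -0.0692]
scene drawer [-0.0977 -0.0889 -0.0881]
```

apply_moves([
  [[0.62, 0.07, -0.05, 0, 1], [0, 0, 0, 0, 1], [0.1, 0.012, 0, 0, 1], [0.1, 0.012, 0, 0, 1], [0, 0, 0, 0, 1]],
])

```text
clock: 10.45
eef_pos: [0.4898, 0.3155, 0.0538]
tool_rot: [0.668, 0.744, -0.002, -0.003]
ft_force: [-11.9, -0.4, 8.1]
grip_width: 0.0851
grasp_force: 7.6
```

```bash
python3 st.py; python3 rim.py f
```

```text
[-0.139   0.0095  0.0538] [-11.9  -0.4   8.1] [-0.24  1.89  0.02] 10.45
top -0.06 rim 28 [-0.0702 -0.0693 -0.0684]
top -0.02 rim 33 [-0.0916 -0.0685 -0.0663]
top drawer [-0.0883 -0.0875 -0.0869]
scene -0.02 rim 48 [-0.0959 -0.0935 -0.0692]
scene 0.04 rim 28 [-0.0705 -0.0701 -0.069 ]
scene drawer [-0.0984 -0.089  -0.0879]
```

apply_moves([
  [[0.06, 0.007, 0, 0, 1], [0.06, 0.007, 0, 0, 1], [0, 0, 0, 0, 1]],
])

```text
clock: 10.8
eef_pos: [0.4901, 0.3154, 0.054]
tool_rot: [0.668, 0.744, -0.006, -0.005]
ft_force: [-25.0, -3.8, 19.0]
grip_width: 0.0856
grasp_force: 15.0
```

```bash
python3 st.py; python3 rim.py g
```

```text
[-0.1387  0.0094  0.054 ] [-25.   -3.8  19. ] [-0.52  3.9  -0.03] 10.8
top -0.06 rim 33 [-0.07   -0.069  -0.0682]
top -0.02 rim 37 [-0.0905 -0.0685 -0.0363]
top drawer [-0.0885 -0.0877 -0.0871]
scene -0.02 rim 50 [-0.0952 -0.0926 -0.0691]
scene 0.04 rim 28 [-0.0718 -0.0698 -0.069 ]
scene drawer [-0.0983 -0.0887 -0.0877]
```

```bash
python3 - <<'E'
import numpy as np
A=[]
for n,t in(("s1",(-.1923,.0021,.2568)),("s2",(-.1805,.0083,.2532)),("t2",(-.1786,.0088,.2537)),("s3",(-.2002,.0106,.0882)),("bscene",(-.2193,.0096,.0734)),("btop",(-.2193,.0096,.0734)),("dscene",(-.1656,.009,.0511)),("escene",(-.1704,.0091,.053))):
    f=np.load(f"pics/{n}.npy").reshape(-1,3); f=f[~np.isnan(f).any(1)]-np.array(t); A.append(f[(abs(f[:,1])<.02)&(abs(f[:,0])<.08)&(f[:,2]<.13)&(f[:,2]>-.02)])
A=np.vstack(A)
for z in np.arange(-.015,.06,.004):
    k=A[abs(A[:,2]-z)<.002]
    if len(k)>4: l=k[k[:,0]>0,0]; r=k[k[:,0]<0,0]; print(round(z*1000),len(k),'lead',np.percentile(l,[10,50,90]).round(4) if len(l) else None,'trail',np.percentile(r,[2,10,90,98]).round(4) if len(r) else None)
E
```

```text
-15 7 lead [0.0765 0.0771 0.078 ] trail None
-11 9 lead [0.0768 0.0776 0.0792] trail None
-7 7 lead [0.0434 0.0767 0.0772] trail [-0.048  -0.0479 -0.0474 -0.0473]
-3 61 lead [0.0418 0.0452 0.0773] trail [-0.0509 -0.0508 -0.0449 -0.0432]
1 103 lead [0.0414 0.0448 0.0524] trail [-0.0514 -0.0497 -0.0428 -0.0414]
5 138 lead [0.0419 0.045  0.0497] trail [-0.0568 -0.0542 -0.0433 -0.0408]
9 142 lead [0.0422 0.0449 0.047 ] trail [-0.0569 -0.0551 -0.0451 -0.0425]
13 149 lead [0.0423 0.0452 0.0488] trail [-0.0579 -0.0561 -0.0422 -0.0407]
17 141 lead [0.042  0.0452 0.0499] trail [-0.0581 -0.055  -0.0445 -0.0421]
21 141 lead [0.0418 0.0449 0.0505] trail [-0.0577 -0.0556 -0.0442 -0.0411]
25 115 lead [0.0421 0.0451 0.0489] trail [-0.0572 -0.0543 -0.043  -0.0414]
29 101 lead [0.0414 0.0453 0.0486] trail [-0.0572 -0.0555 -0.043  -0.0413]
33 96 lead [0.0426 0.0454 0.049 ] trail [-0.0575 -0.0552 -0.0417 -0.0411]
37 44 lead [0.0462 0.0495 0.0643] trail [-0.0568 -0.055  -0.0437 -0.042 ]
41 133 lead [0.0454 0.0533 0.065 ] trail [-0.0715 -0.0668 -0.044  -0.0411]
45 248 lead [0.0481 0.0567 0.0683] trail [-0.0744 -0.0716 -0.0435 -0.038 ]
49 445 lead [0.0528 0.0605 0.0679] trail [-0.0746 -0.0729 -0.0428 -0.0371]
53 357 lead [0.054  0.0647 0.0702] trail [-0.0747 -0.0719 -0.043  -0.0324]
57 323 lead [0.0106 0.0583 0.0713] trail [-0.0734 -0.071  -0.0281 -0.0064]
```

apply_moves([
  [[-0.99, -0.114, 0, 0, 1], [-0.99, -0.114, -0.2, 0, 1], [0, 0, 0, 0, 1], [0, 0, 0, 0, 1], [0.8, 0.092, 0, 0, 1], [0.99, 0.114, 0, 0, 1], [-0.8, -0.092, 0, 0, 1], [0, 0, 0, 0, 1]],
])

```text
clock: 11.57
eef_pos: [0.4555, 0.3103, 0.0423]
tool_rot: [0.669, 0.743, -0.004, -0.002]
ft_force: [-1.7, -0.7, -1.1]
grip_width: 0.0858
grasp_force: 0.0
```

```bash
python3 st.py; python3 rim.py i
```

```text
[-0.1737  0.0083  0.0423] [-1.7 -0.7 -1.1] [-0.05  0.1   0.03] 11.57
top -0.06 rim 30 [-0.0701 -0.0692 -0.0682]
top -0.02 rim 69 [-0.1233 -0.069  -0.0676]
top drawer [-0.0794 -0.0786 -0.078 ]
scene -0.02 rim 67 [-0.1263 -0.0973 -0.0686]
scene 0.04 rim 24 [-0.0708 -0.0693 -0.0685]
scene drawer [-0.1234 -0.08   -0.0792]
```

The drawer front reads -78.6 mm, which is shut. Next I rise, close the fingers and go above the handle.

apply_moves([
  [[-0.3, -0.03, 0.8, 0, 1], [0, 0, 0.99, 0, -1], [0, 0, 0.99, 0, -1], [0, 0, 0.99, 0, -1], [0, 0, 0.99, 0, -1], [0, 0, 0.99, 0, -1], [0, 0, 0.99, 0, -1], [0, 0, 0.4, 0, -1]],
])

```text
clock: 12.33
eef_pos: [0.4495, 0.3119, 0.339]
tool_rot: [0.669, 0.743, 0.007, 0.002]
ft_force: [-0.4, -0.3, 0.7]
grip_width: 0.0008
grasp_force: 0.0
```

```bash
cat > hd.py <<'E'
from look import *
for n in("top","scene"):
    im,P=cloud(n); f=F(P).reshape(-1,3); cv2.imwrite(f"pics/h_{n}.png",im); f=f[~np.isnan(f).any(1)]
    r=np.hypot(f[:,0]-.062,f[:,2]-.134); m=(abs(r-.187)<.006)&(abs(f[:,1]-.008)<.055)&(f[:,2]>.06)&(f[:,0]<-.06)
    g=f[m]; phi=np.arctan2(g[:,2]-.134,.062-g[:,0]); print(n,m.sum(),"hood angle",(np.percentile(phi,[10,50,90])+.305).round(3),g.mean(0).round(4) if len(g) else '')
E
python3 st.py; python3 hd.py
```

```text
[-0.1794  0.0105  0.339 ] [-0.4 -0.3  0.7] [0.04 0.03 0.02] 12.33
top 129 hood angle [1.037 1.056 1.069] [-7.740e-02  1.000e-04  2.639e-01]
scene 171 hood angle [1.036 1.054 1.068] [-0.0771  0.0116  0.2629]
```

apply_moves([
  [[0.81, 0.09, -0.2, 0, -1], [0.81, 0.09, -0.3, 0, -1], [0.8, 0.09, -0.4, 0, -1], [0, 0, 0, 0, -1], [0, 0, 0, 0, -1], [0, 0, -0.1, 0, -1], [0, 0, -0.1, 0, -1], [0, 0, -0.1, 0, -1]],
])

```text
clock: 13.1
eef_pos: [0.5433, 0.3217, 0.2838]
tool_rot: [0.669, 0.744, 0.001, 0.0]
ft_force: [-0.2, -0.3, 0.5]
grip_width: 0.0001
grasp_force: 0.0
```

```bash
python3 st.py; python3 hd.py
```

```text
[-0.0852  0.0095  0.2838] [-0.2 -0.3  0.5] [0.01 0.06 0.04] 13.1
top 62 hood angle [1.039 1.059 1.072] [-0.0769 -0.0265  0.264 ]
scene 119 hood angle [1.035 1.051 1.066] [-0.0774  0.0176  0.2627]
```

apply_moves([
  [[0, 0, -0.2, 0, -1], [-0.04, -0.004, -0.2, 0, -1], [-0.15, -0.017, -0.2, 0, -1], [-0.125, -0.014, -0.2, 0, -1], [-0.11, -0.013, -0.2, 0, -1], [-0.1, -0.012, -0.2, 0, -1], [-0.095, -0.011, -0.2, 0, -1], [-0.08, -0.009, -0.2, 0, -1]],
])

```text
clock: 13.87
eef_pos: [0.5062, 0.3174, 0.2189]
tool_rot: [0.668, 0.745, -0.006, -0.006]
ft_force: [-23.1, -1.7, 10.9]
grip_width: 0.0
grasp_force: 12.9
```

```bash
python3 st.py; python3 hd.py
```

```text
[-0.1225  0.0095  0.2189] [-23.1  -1.7  10.9] [-0.67  4.97 -0.04] 13.87
top 69 hood angle [0.666 0.681 0.692] [-0.1132 -0.0228  0.2056]
scene 86 hood angle [0.642 0.665 0.937] [-0.1112  0.0403  0.2065]
```

apply_moves([
  [[-0.15, -0.017, 0.2, 0, -1], [0, 0, 0.5, 0, -1], [0, 0, 0.2, 0, -1], [0.15, 0.017, 0, 0, -1], [0, 0, 0, 0, -1]],
])

```text
clock: 14.38
eef_pos: [0.5172, 0.3187, 0.2552]
tool_rot: [0.669, 0.743, 0.002, 0.001]
ft_force: [0.8, -0.4, -0.3]
grip_width: 0.0003
grasp_force: 0.0
```

```bash
python3 st.py; python3 hd.py
```

```text
[-0.1114  0.0095  0.2552] [ 0.8 -0.4 -0.3] [-0.02 -0.02 -0.03] 14.38
top 82 hood angle [0.653 0.669 0.68 ] [-0.1153 -0.0164  0.2012]
scene 166 hood angle [0.643 0.663 0.675] [-0.1151  0.0106  0.1999]
```

apply_moves([
  [[0, 0, -0.35, 0, -1], [0, 0, -0.35, 0, -1], [-0.05, -0.006, -0.15, 0, -1], [-0.05, -0.006, -0.15, 0, -1], [-0.04, -0.005, -0.15, 0, -1], [-0.03, -0.003, -0.15, 0, -1]],
])

```text
clock: 14.98
eef_pos: [0.5085, 0.3172, 0.2021]
tool_rot: [0.669, 0.743, -0.0, -0.0]
ft_force: [-1.4, -1.1, 2.5]
grip_width: 0.0002
grasp_force: 0.9
```

```bash
python3 st.py; python3 hd.py
```

```text
[-0.1202  0.0091  0.2021] [-1.4 -1.1  2.5] [-0.13  0.28 -0.07] 14.98
top 96 hood angle [0.566 0.583 1.112] [-0.1092 -0.0171  0.2045]
scene 208 hood angle [0.55  0.615 1.086] [-0.1029  0.0227  0.2153]
```

apply_moves([
  [[0, 0, -0.16, 0, -1], [-0.02, -0.002, -0.16, 0, -1], [-0.02, -0.002, -0.16, 0, -1], [-0.02, -0.002, -0.16, 0, -1], [-0.02, -0.002, -0.16, 0, -1], [0, 0, -0.16, 0, -1], [0, 0, -0.16, 0, -1], [0, 0, -0.16, 0, -1]],
])

```text
clock: 15.75
eef_pos: [0.5056, 0.317, 0.1503]
tool_rot: [0.669, 0.743, -0.0, -0.0]
ft_force: [-1.6, -0.3, 0.8]
grip_width: -0.0001
grasp_force: 0.6
```

```bash
python3 st.py; python3 hd.py
```

```text
[-0.1231  0.0092  0.1503] [-1.6 -0.3  0.8] [0.06 0.18 0.01] 15.75
top 110 hood angle [0.291 0.308 0.594] [-0.124  -0.014   0.1484]
scene 189 hood angle [0.273 0.307 0.675] [-0.1231  0.0257  0.153 ]
```

apply_moves([
  [[0, 0, -0.14, 0, -1], [0, 0, -0.14, 0, -1], [0, 0, -0.14, 0, -1], [0.01, 0.001, -0.13, 0, -1], [0.02, 0.002, -0.12, 0, -1], [0.02, 0.002, -0.11, 0, -1], [0.03, 0.003, -0.1, 0, -1], [0.03, 0.003, -0.1, 0, -1]],
])

```text
clock: 16.52
eef_pos: [0.5098, 0.3175, 0.1113]
tool_rot: [0.669, 0.744, -0.0, -0.0]
ft_force: [-0.6, -0.3, 1.1]
grip_width: -0.0005
grasp_force: 0.5
```

```bash
python3 st.py; python3 hd.py
```

```text
[-0.119   0.0093  0.1113] [-0.6 -0.3  1.1] [ 0.05  0.19 -0.03] 16.52
top 95 hood angle [0.076 0.094 0.317] [-0.1224 -0.0153  0.1045]
scene 162 hood angle [0.07  0.123 0.444] [-0.123   0.0281  0.1143]
```

Around 0.08 rad (15 mm) is left, so I finish slowly.

apply_moves([
  [[0.01, 0.001, -0.07, 0, -1], [0.01, 0.001, -0.07, 0, -1], [0.02, 0.002, -0.06, 0, -1], [0.02, 0.002, -0.05, 0, -1], [0.02, 0.002, -0.05, 0, -1], [0, 0, -0.05, 0, -1], [0, 0, 0, 0, -1]],
])

```text
clock: 17.2
eef_pos: [0.5136, 0.3179, 0.0983]
tool_rot: [0.669, 0.743, 0.0, 0.0]
ft_force: [-0.9, -1.0, 1.4]
grip_width: -0.0
grasp_force: 1.0
```

```bash
python3 st.py; python3 hd.py
```

```text
[-0.1151  0.0092  0.0983] [-0.9 -1.   1.4] [-0.12  0.15 -0.03] 17.2
top 106 hood angle [0.004 0.029 0.431] [-0.119  -0.0156  0.1032]
scene 225 hood angle [0.007 0.162 0.481] [-0.1212  0.026   0.1179]
```

apply_moves([
  [[0, 0, -0.05, 0, -1], [0, 0, -0.05, 0, -1], [0, 0, -0.05, 0, -1], [0, 0, 0, 0, -1]],
])

```text
clock: 17.63
eef_pos: [0.5137, 0.318, 0.0978]
tool_rot: [0.669, 0.743, 0.002, 0.001]
ft_force: [-9.1, -7.0, 30.1]
grip_width: 0.0
grasp_force: 15.0
```

```bash
python3 st.py
```

```text
[-0.115   0.0092  0.0978] [-9.1 -7.  30.1] [-1.45  2.16  0.01] 17.63
```

The hood is on its stop. I lift off, retreat and look.

apply_moves([
  [[0, 0, 0.2, 0, -1], [0, 0, 0.8, 0, -1], [-0.6, -0.2, 0.9, 0, -1], [-0.6, -0.9, 0.9, 0, -1], [-0.4, -0.95, 0.5, 0, -1], [-0.3, -0.95, 0, 0, -1], [-0.3, -0.95, 0, 0, -1], [0, -0.95, 0, 0, -1]],
])

```text
clock: 18.3
eef_pos: [0.4321, 0.1339, 0.2111]
tool_rot: [0.668, 0.744, -0.0, -0.0]
ft_force: [-0.4, -1.0, 0.2]
grip_width: -0.0002
grasp_force: 0.0
```

apply_moves([
  [[0, -0.95, 0, 0, -1], [0, -0.95, 0, 0, -1], [0, -0.95, 0, 0, -1], [0, 0, 0, 0, -1], [0, 0, 0, 0, -1]],
])

```text
clock: 18.72
eef_pos: [0.4343, 0.0193, 0.2107]
tool_rot: [0.671, 0.742, 0.0, -0.0]
ft_force: [0.7, -0.4, -0.3]
grip_width: -0.0001
grasp_force: 0.0
```

```bash
python3 st.py; python3 hd.py; python3 rim.py z; python3 -c "
import cv2;a=cv2.imread('pics/zscene.png')[120:400,80:480];cv2.imwrite('pics/zc.png',cv2.resize(a,None,fx=1.9,fy=1.9,interpolation=2))"
```

```text
[-0.2282 -0.2784  0.2107] [ 0.7 -0.4 -0.3] [ 0.01 -0.01 -0.02] 18.72
top 133 hood angle [0.005 0.019 0.031] [-0.1175  0.0061  0.0811]
scene 154 hood angle [-0.004  0.012  0.025] [-0.1176  0.0092  0.0796]
top -0.06 rim 95 [-0.1209 -0.1173 -0.1009]
top -0.02 rim 135 [-0.1212 -0.1186 -0.1126]
top 0.04 rim 63 [-0.119  -0.1151 -0.0956]
top drawer [-0.0892 -0.0885 -0.0881]
scene -0.06 rim 99 [-0.1202 -0.1151 -0.0909]
scene -0.02 rim 150 [-0.1209 -0.1176 -0.0908]
scene 0.04 rim 101 [-0.1219 -0.117  -0.0984]
scene drawer [-0.0898 -0.08   -0.0786]
```

View pics/zc.png

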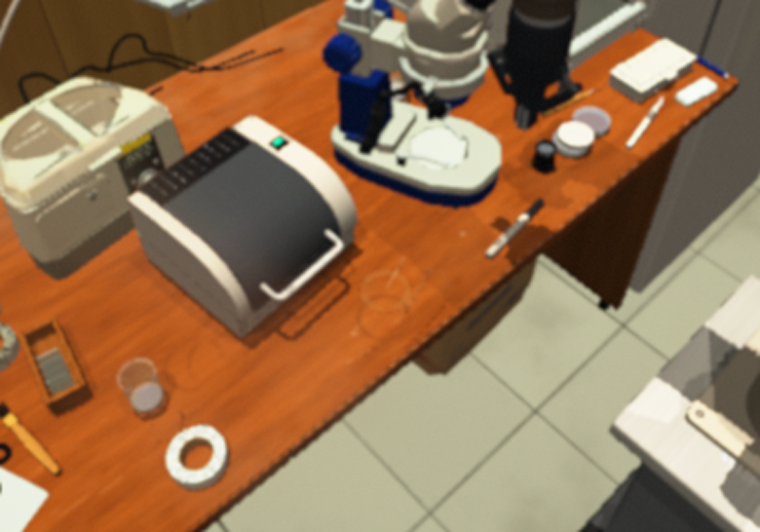

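The hood is shut, the bystanders are in place and the arm is clear. The top view's drawer reading (-88) disagrees with the scene view (-79), so I'll check it.

```bash
python3 - <<'E'
import numpy as np
for n in("ztop","zscene"):
    f=np.load(f"pics/{n}.npy").reshape(-1,3); f=f[~np.isnan(f).any(1)]
    for z in range(5,64,5):
        m=(abs(f[:,2]*1000-z)<2.5)&(f[:,0]>-.13)&(f[:,0]<-.05)&(f[:,1]>-.1)&(f[:,1]<.105)
        g=f[m]; print(n,z,m.sum(),[(round(a*1000),k.sum(),*(np.percentile(g[k,0],[10,50,90])*1000).round(1)) for a in(-.09,-.06,-.03,0,.03,.06,.09) if (k:=abs(g[:,1]-a)<.015).sum()>1])
E
```

```text
ztop 5 156 [(-90, np.int64(19), np.float64(-111.6), np.float64(-97.5), np.float64(-81.8)), (-60, np.int64(27), np.float64(-119.5), np.float64(-105.2), np.float64(-85.6)), (-30, np.int64(27), np.float64(-126.7), np.float64(-111.2), np.float64(-82.2)), (0, np.int64(18), np.float64(-126.2), np.float64(-102.5), np.float64(-92.2)), (30, np.int64(23), np.float64(-128.5), np.float64(-111.5), np.float64(-94.6)), (60, np.int64(15), np.float64(-126.5), np.float64(-115.6), np.float64(-95.6)), (90, np.int64(27), np.float64(-127.2), np.float64(-112.0), np.float64(-91.2))]
ztop 10 93 [(-90, np.int64(11), np.float64(-80.9), np.float64(-79.9), np.float64(-76.1)), (-60, np.int64(17), np.float64(-81.4), np.float64(-79.4), np.float64(-76.8)), (-30, np.int64(15), np.float64(-81.2), np.float64(-78.6), np.float64(-77.0)), (0, np.int64(14), np.float64(-81.5), np.float64(-79.0), np.float64(-77.6)), (30, np.int64(14), np.float64(-81.0), np.float64(-79.7), np.float64(-77.7)), (60, np.int64(11), np.float64(-81.5), np.float64(-80.1), np.float64(-78.8)), (90, np.int64(11), np.float64(-80.3), np.float64(-79.1), n
[... 5886 characters left out ...]
np.int64(6), np.float64(-96.2), np.float64(-94.2), np.float64(-93.5)), (90, np.int64(14), np.float64(-94.7), np.float64(-92.4), np.float64(-90.1))]
zscene 60 89 [(-90, np.int64(6), np.float64(-91.7), np.float64(-91.0), np.float64(-89.4)), (-60, np.int64(7), np.float64(-93.1), np.float64(-92.3), np.float64(-90.9)), (-30, np.int64(17), np.float64(-93.3), np.float64(-92.3), np.float64(-91.3)), (0, np.int64(12), np.float64(-93.5), np.float64(-92.4), np.float64(-91.6)), (30, np.int64(17), np.float64(-96.4), np.float64(-94.6), np.float64(-93.6)), (60, np.int64(13), np.float64(-95.8), np.float64(-95.1), np.float64(-93.2)), (90, np.int64(17), np.float64(-94.6), np.float64(-92.5), np.float64(-81.6))]
```

The -88 points are a small knob on the drawer at y ≈ 60. The drawer's face is at x ≈ -78, which is shut.

```bash
python3 -c "
from h import *
print(order.job_done())"
```

```text
the job is handed in; nothing more can be done
None
```

The tray is home against the back wall, the drawer measures shut (front at x ≈ -78 mm) and the hood was eased down onto its stop; the job is handed in at about 19 s, but I did not see the tweezers once the hood was shut, I eased the hood about 0.07 rad further open first to reach the tray, and the drawer coasted its last few millimetres from a quick fingertip push.

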